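# Let a tube out of the lever-operated dispenser without slamming its lid

## Robot

A 6-joint arm with a two-finger parallel gripper is mounted at the origin on the work surface. World frame = base frame: x ahead of the robot, y to its left, z up, the work surface at z = 0. Lengths are in mm, angles in rad, forces in N, time in s.
With the tool pointing down it reaches from about 350 to 775 mm from the base axis. Payload 7.3 kg.
Tool frame: the origin (TCP) lies on the centre line of the jaws, within the pads' length; the fingertips stand 11 mm ahead of it and the grasp point (between the pads) lies 8 mm behind it; z points along the fingers, y is the line along which they close (so a half turn about z gives the same grasp; the last joint's range is limited). The gripper opens to 92 mm and grips with 3 to 60 N. Pads are 19 mm wide; open, the fingers measure 130 mm over their backs; the gripper's body (75 mm by 190 mm) begins 47 mm behind the grasp point.
Start: joints at [0.998, 0.342, 1.524, -0, 1.275, -0.146], TCP at [217.318, 477.932, 210.641] pointing down, gripper open.
Joint ranges: [-2.53, 2.53], [-0.77, 2.02], [0.04, 2.7], [-1, 4.14], [0.28, 2.66], [-3.11, 3.11]. Speed limits (rad/s): [2.57, 2.57, 3.14, 3.14, 3.14, 3.14].

## Interface

Orientations are given as [roll, pitch, yaw] about the fixed x, y, z axes, in that order (R = Rz(yaw) Ry(pitch) Rx(roll)).
In Python, from plant import bot gives the robot as it stands.
- The arm moves only by the tool step_arm, never from a script. Its argument "deltas" is a list of rows, each a list of 5 numbers: the opening, from 0 (shut) to 1 (fully open), then the shift along the tool's x, y, z each as a share of 0.5 m, from -1 to 1, then the turn about the tool's z as a share of pi/2 rad, from -1 to 1. In form: [[claw, x, y, z, turn], ...]. A call has 1 to 8 rows; each row shifts and turns the commanded pose from where the row before left it, along the tool's axes as they then stand; what a row does not reach is not made up. A row lasts 1/10 s, in which the tool goes at most 50 mm and 8.59 degrees, less where a joint would pass 70% of its speed; a pose out of reach is approached as far as the arm can. A call with a number of a shift or a turn outside -1 to 1 is refused whole. A call with a gripper value outside its range is refused whole. The fingers move at their own pace and stop on an object; the grip force is fixed at half the most. Time passes only in rows, so rows that do not move let the fingers close. It gives the time, the measured TCP pose, the force, the opening and the grip force at its end, in the units of the state.
- bot.get_obs(): the state, without advancing time (a new reading comes with each control period).
- bot.capture(name): name is "scene" or "top" or "wrist"; returns (picture, depth): 384x512x3 uint8, red, green, blue; 384x512 float32, mm along the optical axis (not along the pixel's ray), 0 where there is no reading.
- bot.camera_params(name): a dict with "fov_y" (degrees; the focal length in pixels is half the picture's height over the tangent of half this angle, whatever the lens; pixels are square), "cx", "cy" (the principal point, pixels), "k1" (the pictures are not rectified: a ray, as slopes to the right and down, at radius r is drawn at 1 + k1 r^2 times it, then the intrinsics apply), "rvec" (rotation vector, rad) and "tvec" (3), from world to camera coordinates, as OpenCV has them. Camera axes: x right, y down, z forward; pixel columns grow to the right and rows downward; lengths in mm; the calibration is good to about 2 mm. A picture is of the moment at which its call begins: read the wrist's pose just before it. camera_params takes no time and is no camera call; for the wrist camera it gives the pose at the moment of the call.
- bot.close_job(): hands the job in; it is judged then, once.
The state is a dict: "time": time; "joint_positions": joint angles; "dq": joint speeds; "tau": joint torques, N m; "tool_pos": TCP position; "tcp_rot": TCP orientation; "contact_force": force on the tool from outside, world axes, zero at the start; "moment": the same for the moment, N m; "grip_width": finger opening in mm; "finger_force": force on a finger pad.
Only numpy, scipy, OpenCV 4.12 (cv2) and the standard library are available. Lean on these libraries where they do the work, as an engineer would, in place of code of your own. Each camera call takes 0.05 s, during which the arm holds its last target. There are 200 camera calls.

## Task

Get the sample tube out of the dispenser: with the fingertips press the lever down almost to its stop so that the linked lid lifts wide open, hold it there until the tube has rolled down into the tray, then ease the lever back up under your fingers so that the lid comes down gently and shuts without slamming. Work the lid only through the lever: do not touch the lid or the tube, do not pick anything up, and leave the pot, the timer and the bottle standing where they are.

Things in the scene. Friction and masses are not known exactly. Their poses are not given: they have to be found in the camera images.
- dispenser: Fixed white tube dispenser, 135 mm tall, clear cheeks; a grey case along its +y side, so its outside runs from y = -57 to +84 mm. Origin at bench level, z up, +x points from the lever side to the tray: back wall at x = -65 mm, lid at x = 12 to 52, tray (sides 50, end wall 30 mm tall) to x = 173. The floor slopes down 10 degrees to +x; lid up, the tube rolls by itself, to rest at about x = 155 mm.
- lever_pad (a point): Centre of the upper face of the flat grey finger pad ending the steel lever; pad 46 mm along the lever, 52 mm wide, 10 mm thick, free above and below. It lies on the side away from the tray: dispenser x = -175, y = 0, z = 127 mm when up; at the lever's stop it is about 52 mm lower and under 5 mm further out.
- lever (a joint): Lever angle: 0 up (rest), grows as the pad is pressed down, stop at 0.50 rad. Hinge level, along the dispenser's y, at dispenser x = -75, z = 95 mm; the pad face's centre is 105 mm along the lever and 5 mm above its middle line. At 0 the lever rises 0.26 rad from hinge to pad. It returns to 0 when let go; 3 to 6 N on the pad holds it down.
- lid (a joint): Lid angle: 0 shut, 0.90 rad fully open; always 1.8 times the lever angle. Steel plate 94 x 98 x 4 mm, hinged along its upper edge at dispenser x = 12, z = 128 mm, 65 degrees below level when shut; its lower edge swings up and to +x. Shut means below 0.06 rad. Coming down faster than 2 rad/s (0.11 m/s at the lever pad) is a slam; let go with the pad more than about 8 mm below its rest, it slams.
- tube: Brown sample tube with a black cap, 20 mm in diameter and 85 mm long, about 30 g, origin at its centre. It lies across the dispenser (along its y) on the sloping floor behind the shut lid.
- pot: Loose small round specimen pot with a screw cap, 40 mm in diameter, 50 mm tall, origin under its centre. To be left alone.
- timer: Loose bench timer, 50 x 70 x 38 mm, origin under its centre. To be left alone.
- bottle: Loose white reagent bottle, 50 mm in diameter, 110 mm tall, origin under its centre. To be left alone.

How it is judged (in metres and radians):
On the way:
1. the lever is pressed almost to its stop, so that the lid is wide open (over 0.7 rad), and held there while the tube rolls into the tray (value of joint lid above 0.7 rad and x of tube in the frame of dispenser above 0.1 m and contact force between the fingers and dispenser above 0.5 N), for 0.3 s.
At the end, for the whole second after the job is handed in: The lid is shut (below 0.06 rad) with the lever up (below 0.035 rad), and the tube lies at rest in the dispenser's tray, more than 100 mm along the dispenser's +x from its origin (value of joint lid below 0.06 rad and value of joint lever below 0.035 rad and x of tube in the frame of dispenser between 0.1 and 0.175 m and y of tube in the frame of dispenser between -0.06 and 0.06 m and height (world z) of tube below 0.06 m and linear speed of tube below 0.03 m/s); the robot touches nothing.
It fails at once if the lid slams: it comes down faster than 2 rad/s (velocity of joint lid below -2 rad/s).
It fails at once if the robot touches the lid (contact force between any of the fingers, the arm and lid above 0.5 N).
It fails at once if the robot touches the tube (contact force between any of the fingers, the arm and tube above 0.3 N).
It fails at once if the tube is lifted or leaves the dispenser (height (world z) of tube above 0.1 m or x of tube in the frame of dispenser above 0.18 m).
It fails at once if the pot, the timer or the bottle is moved or tipped (distance of any of pot, timer, bottle from where it was at the start of the episode above 0.02 m or angle between any of pot, timer, bottle's own z axis and vertical above 0.3 rad).
It also fails if it takes over 35 s, if anything falls off the work surface, if the arm or the gripper's body presses on something with over 40 N, if the wrist force passes 120 N, or if a joint passes its speed limit or range.

## Working session

There is one attempt and no reset: what is moved stays moved. The work goes in short steps, Python scripts to look and compute and a tool call to move; the robot and the scene stay as the last step left them, time stands still between calls to the robot, and variables do not carry over. Pictures are saved under pics/ and viewed, at most 10 in all, crops included, and the job is handed in when it is done.

Besides the shell and the picture viewer there is one more tool, called after "Call:" by a JSON object that holds its "fn" and its "kwargs", one argument or row to a line. step_arm: Moves the arm, as the interface text tells. Shift numbers are shares of 0.5 m and turn numbers shares of pi/2 rad, none past 1 either way. Its arguments: {"type":"object","properties":{"deltas":{"type":"array","items":{"type":"array","items":{"type":"number","minimum":-1,"maximum":1}}}},"required":["deltas"]}

```bash
mkdir -p pics; ls
python3 - <<'E'
from plant import bot
import cv2,numpy as np
o=bot.get_obs();print(o)
for n in("scene","top"):
    im,d=bot.capture(n);cv2.imwrite(f"pics/{n}0.png",im[:,:,::-1]);np.savez(f"pics/{n}0.npz",im=im,d=d);print(n,bot.camera_params(n))
E
```

```text
pics
{'time': 0.0, 'joint_positions': array([ 9.97989493e-01,  3.42731926e-01,  1.52502735e+00, -2.71092734e-05,
        1.27538074e+00, -1.46035231e-01]), 'dq': array([ 3.16882935e-05,  6.65496451e-04, -1.22895365e-03, -1.25856838e-04,
        1.90771800e-03, -1.33243349e-03]), 'tau': array([-2.17952487e-05, -4.31239700e+01, -2.44218493e+01,  7.19089690e-02,
        5.59267402e-02, -9.50873232e-05]), 'tool_pos': array([217.08295523, 477.54151922, 209.93659645]), 'tcp_rot': array([-3.14005800e+00, -1.99519047e-04,  2.71482881e+00]), 'contact_force': array([-0.03506589, -0.11661805, -0.47283025]), 'moment': array([ 0.03593384, -0.00371119,  0.03075281]), 'finger_force': 0.0, 'grip_width': 92.0218450890508}
scene {'fov_y': 43.30417911709573, 'cx': 252.0425710036894, 'cy': 192.1904872498157, 'k1': -0.12206680927603857, 'rvec': array([ 2.0396672 ,  0.94472935, -0.50825511]), 'tvec': array([-395.52769591, -135.28715011, 1376.00810308])}
top {'fov_y': 53.16577025046183, 'cx': 253.7975126509661, 'cy': 183.8192739465541, 'k1': -0.12010802186231083, 'rvec': array([ 2.15938537, -2.21917563,  0.06076113]), 'tvec': array([  49.29799063,  580.60745267, 1007.2882481 ])}
```

View pics/scene0.png

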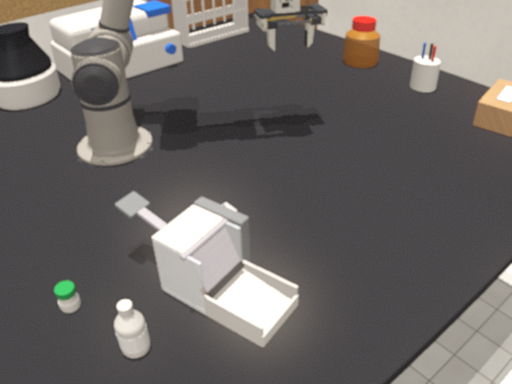

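View pics/top0.png

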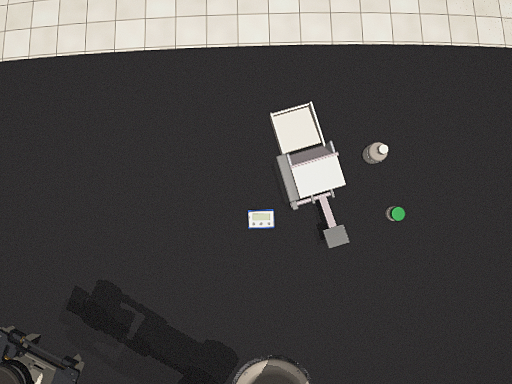

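The scene view shows the dispenser with its lever pad towards the robot. In the top view the pad is at (335,236), the tray at (297,128), the timer at (261,218), the pot at (397,213) and the bottle at (377,152). Nothing stands near the pad.

```bash
cat > h.py <<'E'
import numpy as np,cv2
def cast(p,uv,z):
    f=192/np.tan(np.radians(p["fov_y"]/2))
    K=np.array([[f,0,p["cx"]],[0,f,p["cy"]],[0,0,1]])
    n=cv2.undistortPoints(np.float64(uv).reshape(-1,1,2),K,np.array([p["k1"],0,0,0,0.])).reshape(-1,2)
    R=cv2.Rodrigues(p["rvec"])[0];c=-R.T@p["tvec"]
    r=np.c_[n,np.ones(len(n))]@R
    return c+r*((np.reshape(z,-1)-c[2])/r[:,2])[:,None], c, r
E
python3 - <<'E'
from plant import bot
from h import *
im=np.load("pics/top0.npz");d=im["d"];im=im["im"].astype(int)
p=bot.camera_params("top")
def blob(m):
    n,l,s,c=cv2.connectedComponentsWithStats(m.astype(np.uint8));return l==1+np.argmax(s[1:,4])
roi=np.zeros(d.shape,bool);roi[222:252,315:355]=1
m=blob(roi&(im.min(2)>70));v,u=np.nonzero(m)
cn=cv2.minAreaRect(np.c_[u,v].astype(np.float32));print(cn,m.sum(),im[236,335])
box=cv2.boxPoints(cn)
def pts(m):
    v,u=np.nonzero(m); _,c,r=cast(p,np.c_[u,v],0); return c+r*d[m][:,None]
P=pts(m);print("pad depth z",np.percentile(P[:,2],[5,50,95]),P.mean(0))
print("pad by plane",cast(p,[cn[0]],127)[0]); print(cast(p,box,127)[0])
# dispenser pieces by height
roi[:]=0;roi[90:260,260:356]=1
A=pts(roi&(d>0)); 
T=A[(A[:,2]>110)&(A[:,2]<150)]
r=cv2.minAreaRect(T[:,:2].astype(np.float32));print("high",r)
W=A[(A[:,2]>12)]
r=cv2.minAreaRect(W[:,:2].astype(np.float32));print("all",r)
# tray outer corners
for nm,uv,z in(("timer",(261,218),38),("pot",(397,213),50),("bottle",(383,149),110),("trayTL",(271,113),30),("trayTR",(312,102),30)):print(nm,cast(p,[uv],z)[0])
E
python3 -c "
import cv2
a=cv2.imread('pics/top0.png')[90:260,250:420];cv2.imwrite('pics/topc.png',cv2.resize(a,None,fx=3.5,fy=3.5,interpolation=cv2.INTER_CUBIC))"
```

```text
((335.0486755371094, 232.9081268310547), (25.585472106933594, 21.909399032592773), 72.89727020263672) 468 [136 134 131]
pad depth z [117.0876522  125.87642779 132.37007007] [ 448.06640933 -158.82362182  122.82189908]
pad by plane [[ 452.85432969 -157.13388073  127.        ]]
[[ 475.34610396 -123.70102692  127.        ]
 [ 489.06687099 -174.55691317  127.        ]
 [ 430.24977056 -190.73861026  127.        ]
 [ 416.72415628 -139.86915252  127.        ]]
high ((538.2109985351562, -118.74405670166016), (246.23635864257812, 147.13348388671875), 13.152469635009766)
all ((605.5042724609375, -80.17375946044922), (378.505859375, 206.55935668945312), 1.246787190437317)
timer [[490.83238612  17.03248712  38.        ]]
pot [[ 493.07454313 -339.06611762   50.        ]]
bottle [[ 653.75531545 -288.86314542  110.        ]]
trayTL [[769.61014789 -17.81813609  30.        ]]
trayTR [[ 797.23410395 -129.22107841   30.        ]]
```

View pics/topc.png

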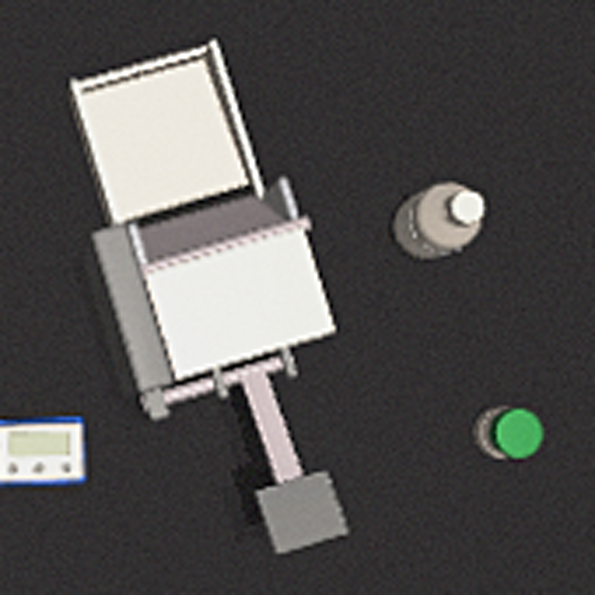

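The crop gives the pad corners at about (257,491), (328,474), (348,532) and (277,553), and the tray end-wall corners at (72,82) and (215,42). I'll take the position and yaw from these.

Run:
```python
from plant import bot
from h import *
p=bot.camera_params("top")
C=lambda a:np.array(a)/3.5+[250,90]-.35
pad=cast(p,C([(257,491),(328,474),(348,532),(277,553)]),[134,134,122,122])[0];print(pad.round(1),pad.mean(0))
print("sides",np.linalg.norm(np.diff(pad,axis=0),axis=1))
t=cast(p,C([(72,82),(215,42)]),[50,50])[0];print(t,np.linalg.norm(t[1]-t[0]))
v=t.mean(0)-pad.mean(0);print("pad->tray",np.hypot(*v[:2]),np.arctan2(v[1],v[0]))
r=cast(p,C([(145,270),(305,225),(335,330),(180,378)]),135)[0];print(r)
for a,b in((t[1],t[0]),(r[1],r[0]),(r[2],r[3]),(pad[1],pad[0]),(pad[2],pad[3])):
    w=a-b;print("yaw from y edge",np.arctan2(w[1],w[0])+np.pi/2)
# scene check of pad
s=bot.camera_params("scene");im=np.load("pics/scene0.npz")["im"].astype(int)
print(cast(s,[(132,204)],127)[0])
```

```text
[[ 461.3 -127.4  134. ]
 [ 471.2 -176.2  134. ]
 [ 430.4 -191.5  122. ]
 [ 417.8 -141.9  122. ]] [ 445.17681812 -159.26236643  128.        ]
sides [49.76098265 45.17651897 51.11202162]
[[ 764.53065236  -14.81405201   50.        ]
 [ 792.7610791  -123.65979185   50.        ]] 112.44710790765622
pad->tray 345.4072760822571 0.2636805345319601
[[ 612.75433057  -56.40360523  135.        ]
 [ 640.74214417 -166.90758656  135.        ]
 [ 568.49702323 -184.48106046  135.        ]
 [ 538.97845988  -77.64307385  135.        ]]
yaw from y edge 0.2537701739739888
yaw from y edge 0.24805793328514536
yaw from y edge 0.26956769199844466
yaw from y edge 0.19970274898132057
yaw from y edge 0.24906968074091163
[[ 449.68695227 -159.91982581  127.        ]]
```

Size checks hold: pad 50 x 45 mm, tray 112 mm wide, pad to tray end 345 mm against 348. Pad centre is about (446, -159.5), yaw about 0.26. I'll turn the tool so its x axis lies along the dispenser's x, and shut the fingers.

Call:
{"fn": "step_arm", "kwargs": {
  "deltas": [
    [0,0,0,0,-0.0875],
    [0,0,0,0,-0.0875],
    [0,0,0,0,-0.0875],
    [0,0,0,0,-0.0875],
    [0,0,0,0,-0.0875],
    [0,0,0,0,0]
  ]
}}

```text
time: 0.7
tool_pos: [217.2, 477.7, 210.2]
tcp_rot: [-3.141, -0.001, -2.88]
contact_force: [-0.7, -0.6, 0.3]
grip_width: 48.3
finger_force: 0.0
```

Call:
{"fn": "step_arm", "kwargs": {
  "deltas": [
    [0,-0.0062,-0.04,0,0],
    [0,-0.0062,-0.075,0,0],
    [0,-0.0062,-0.075,0,0],
    [0,-0.0062,-0.075,0,0],
    [0,-0.0062,-0.075,0,0],
    [0,-0.0062,-0.075,0,0],
    [0,-0.0062,-0.075,0,0],
    [0,-0.0062,-0.075,0,0]
  ]
}}

```text
time: 1.5
tool_pos: [314.1, 209.9, 210.6]
tcp_rot: [3.142, 0.0, -2.885]
contact_force: [1.6, 1.1, 0.6]
grip_width: 0.5
finger_force: 0.0
```

Call:
{"fn": "step_arm", "kwargs": {
  "deltas": [
    [0,-0.0062,-0.075,0,0],
    [0,-0.0062,-0.075,0,0],
    [0,-0.0062,-0.075,0,0],
    [0,-0.0062,-0.075,0,0],
    [0,-0.0062,-0.075,0,0],
    [0,-0.0062,-0.075,0,0],
    [0,-0.0062,-0.075,0,0],
    [0,-0.0062,-0.075,0,0]
  ]
}}

```text
time: 2.3
tool_pos: [415.4, -73.7, 210.6]
tcp_rot: [3.141, 0.0, -2.886]
contact_force: [0.7, 0.8, -0.1]
grip_width: 0.5
finger_force: 0.0
```

Call:
{"fn": "step_arm", "kwargs": {
  "deltas": [
    [0,-0.0062,-0.075,0,0],
    [0,-0.0062,-0.075,0,0],
    [0,0,-0.035,0,0],
    [0,0,0,0,0],
    [0,0,0,0,0]
  ]
}}

```text
time: 2.8
tool_pos: [444.5, -159.1, 210.3]
tcp_rot: [3.14, -0.001, -2.883]
contact_force: [-0.6, 0.2, -0.4]
grip_width: 0.4
finger_force: 0.0
```

Run:
```python
from plant import bot
import cv2,numpy as np
o=bot.get_obs();print(o["time"],o["tool_pos"],o["tcp_rot"],o["grip_width"],o["joint_positions"],o["contact_force"])
p=bot.camera_params("wrist")
im,d=bot.capture("wrist");im2,_=bot.capture("scene")
cv2.imwrite("pics/w1.png",np.vstack([im[:,:,::-1][:300],im2[120:,:,::-1]]))
R=cv2.Rodrigues(p["rvec"])[0];print(-R.T@p["tvec"],R[2])
```

```text
2.8 [ 444.46663552 -159.13166681  210.25133979] [ 3.14012259e+00 -7.22433115e-04 -2.88315276e+00] 0.42383522557346653 [-5.06757436e-01  2.46404692e-01  1.66132376e+00  5.92900608e-04
  1.23540359e+00 -2.33618871e+00] [-0.62756291  0.18447525 -0.43526173]
[ 382.02696345 -175.8383331   384.57943384] [ 0.23562841  0.06385408 -0.96974322]
```

View pics/w1.png

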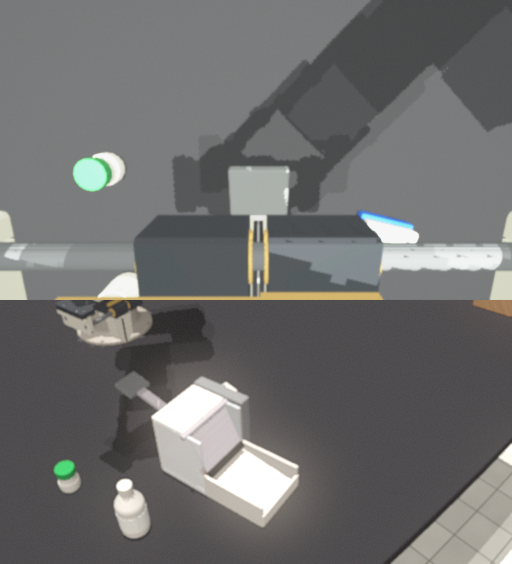

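The wrist view shows the pad with its outer edge at row 167, columns 229–288. It is centred at column 259, in line with the shut fingers. I'll check its outer edge in world coordinates.

Run:
```python
from plant import bot
from h import *
p=bot.camera_params("wrist")
P=cast(p,[(229,167),(289,167)],121)[0];print(P)
e=P.mean(0)[:2];c=e+23*np.cos(.26)*np.array([np.cos(.258),np.sin(.258)]);print(c,np.linalg.norm(P[1]-P[0]))
```

```text
[[ 431.01110939 -188.2842738   121.        ]
 [ 417.45197294 -137.37253276  121.        ]]
[ 445.72284701 -157.15725294] 52.6863887240561
```

Call:
{"fn": "step_arm", "kwargs": {
  "deltas": [
    [0,0,0,0.03,0],
    [0,0,0,0.04,0],
    [0,0,0,0.03,0],
    [0,0,0,0.02,0],
    [0,0,0,0.01,0],
    [0,0,0,0,0]
  ]
}}

```text
time: 3.5
tool_pos: [444.9, -159.4, 145.4]
tcp_rot: [3.141, -0.0, -2.881]
contact_force: [-0.5, 0.2, 0.5]
grip_width: 0.6
finger_force: 0.0
```

Call:
{"fn": "step_arm", "kwargs": {
  "deltas": [
    [0,0,0,0.008,0],
    [0,0,0,0.008,0],
    [0,0,0,0.008,0],
    [0,0,0,0.008,0],
    [0,0,0,0.008,0],
    [0,0,0,0.008,0],
    [0,0,0,0.008,0],
    [0,0,0,0,0]
  ]
}}

```text
time: 4.3
tool_pos: [444.7, -159.8, 117.0]
tcp_rot: [3.141, -0.001, -2.881]
contact_force: [0.7, -0.3, -0.9]
grip_width: 0.4
finger_force: 0.0
```

Run:
```python
from plant import bot
import cv2,numpy as np
im,d=bot.capture("scene")
print([bot.get_obs()["contact_force"].round(2)])
cv2.imwrite("pics/s2.png",cv2.resize(im[120:360,60:320,::-1],None,fx=2.4,fy=2.4,interpolation=cv2.INTER_CUBIC))
```

```text
[array([0.11, 0.47, 0.29])]
```

View pics/s2.png

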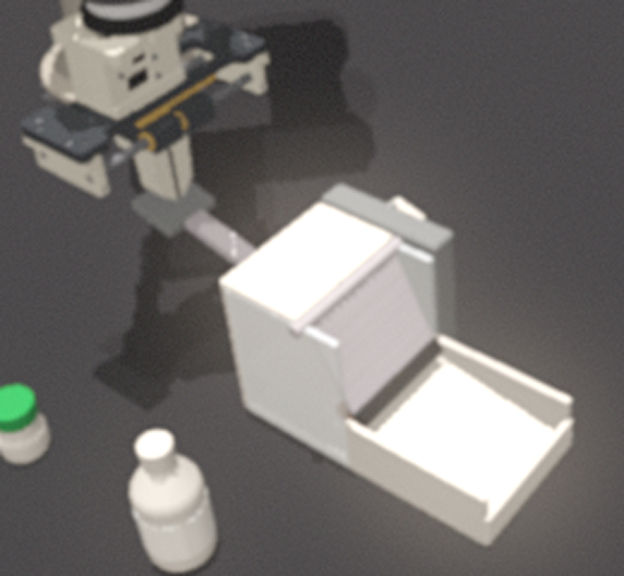

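The fingers stand on the pad at crop (175,205) and the lid has begun to lift, with its lower edge near (350,410). I'll press on towards TCP z ≈ 91.

Call:
{"fn": "step_arm", "kwargs": {
  "deltas": [
    [0,0,0,0.008,0],
    [0,0,0,0.008,0],
    [0,0,0,0.008,0],
    [0,0,0,0.008,0],
    [0,0,0,0.008,0],
    [0,0,0,0.008,0],
    [0,0,0,0.004,0],
    [0,0,0,0,0]
  ]
}}

```text
time: 5.15
tool_pos: [444.9, -159.9, 91.2]
tcp_rot: [3.141, -0.0, -2.881]
contact_force: [-2.2, -0.6, 3.6]
grip_width: 0.3
finger_force: 1.9
```

Call:
{"fn": "step_arm", "kwargs": {
  "deltas": [
    [0,0,0,0,0],
    [0,0,0,0,0],
    [0,0,0,0,0],
    [0,0,0,0,0],
    [0,0,0,0,0],
    [0,0,0,0,0],
    [0,0,0,0,0],
    [0,0,0,0,0]
  ]
}}

```text
time: 5.95
tool_pos: [445.0, -159.9, 91.6]
tcp_rot: [3.141, -0.0, -2.881]
contact_force: [-3.8, -0.7, 3.8]
grip_width: 0.5
finger_force: 2.0
```

Run:
```python
from plant import bot
import cv2,numpy as np
o=bot.get_obs();print(o["tool_pos"],o["contact_force"])
im,d=bot.capture("scene");im2,_=bot.capture("top")
f=lambda a:cv2.resize(a[:,:,::-1],(400,400),interpolation=cv2.INTER_CUBIC)
cv2.imwrite("pics/s3.png",np.hstack([f(im[160:350,120:310]),f(im2[90:260,250:420])]))
```

```text
[ 445.0127878  -159.87236573   91.57613251] [-3.84410193 -0.67719872  3.78713162]
```

View pics/s3.png

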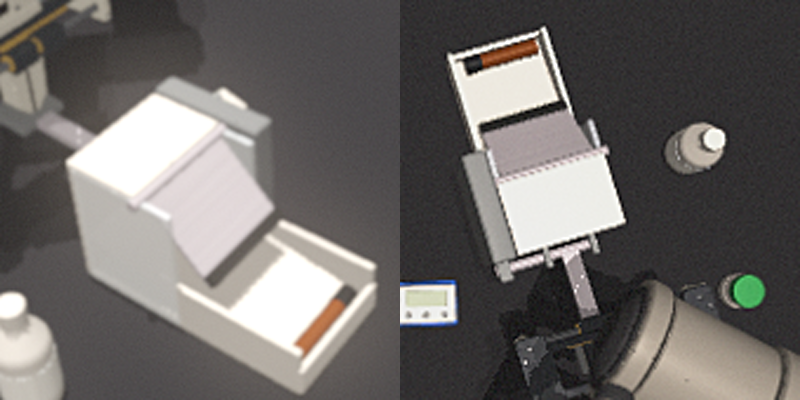

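Both views show the tube in the tray against the end wall, with the fingers still on the pad. I'll check the lid angle by projecting its lower edge for several angles. In the full scene picture its corners are seen at about (218.3,294.4) and (249.7,259.8).

Run:
```python
from plant import bot
import numpy as np,cv2
for n in("scene","top"):
    p=bot.camera_params(n);f=192/np.tan(np.radians(p["fov_y"]/2))
    K=np.array([[f,0,p["cx"]],[0,f,p["cy"]],[0,0,1]])
    for a in(0,.5,.6,.7,.8,.9):
        t=np.radians(65)-a;L=94;pts=[]
        for w in(-47,47,-49,49)[:2]:
            x=12+L*np.cos(t);pts.append([614.7+x*.967-w*.255,-114.2+x*.255+w*.967,128-L*np.sin(t)])
        print(n,a,cv2.projectPoints(np.float64(pts),p["rvec"],p["tvec"],K,np.array([p["k1"],0,0,0.]))[0].reshape(-1,2).round(1).tolist())
```

```text
scene 0 [[208.4, 297.4], [240.1, 266.4]]
scene 0.5 [[223.4, 294.9], [255.3, 262.8]]
scene 0.6 [[225.5, 293.1], [257.6, 260.8]]
scene 0.7 [[227.3, 290.8], [259.6, 258.4]]
scene 0.8 [[228.7, 288.1], [261.1, 255.6]]
scene 0.9 [[229.7, 285.0], [262.3, 252.5]]
top 0 [[321.1, 145.3], [287.0, 155.3]]
top 0.5 [[319.0, 130.2], [283.9, 140.3]]
top 0.6 [[318.9, 127.6], [283.5, 137.8]]
top 0.7 [[318.9, 125.3], [283.2, 135.5]]
top 0.8 [[319.0, 123.2], [283.1, 133.6]]
top 0.9 [[319.3, 121.5], [283.0, 131.9]]
```

The observed edge suggests a smaller lid angle than expected. I'll measure the slope directly from depth.

Run:
```python
from plant import bot
from h import *
cv2.imwrite
for n,box in(("scene",(190,290,180,255)),("top",(125,160,280,330))):
    for t in(0,1):
        if t: im,d=bot.capture(n)
        else: z=np.load(f"pics/{n}0.npz");im,d=z["im"],z["d"]
        p=bot.camera_params(n)
        m=np.zeros(d.shape,bool);a,b,c,e=box;m[a:b,c:e]=1;m&=d>0
        v,u=np.nonzero(m);_,o,r=cast(p,np.c_[u,v],0);P=o+r*d[m][:,None]-[614.7,-114.2,0]
        X=P[:,0]*.967+P[:,1]*.255;Y=-P[:,0]*.255+P[:,1]*.967;Z=P[:,2]
        print(n,t)
        for x0 in range(5,115,8):
            s=(abs(X-x0-4)<4)&(abs(Y)<30)
            if s.sum()>2: print(x0+4,s.sum(),np.percentile(Z[s],[10,50,90]).round())
print(bot.get_obs()["tool_pos"],bot.get_obs()["contact_force"])
```

```text
scene 0
9 120 [132. 134. 135.]
17 276 [117. 125. 133.]
25 267 [100. 107. 115.]
33 266 [83. 90. 98.]
41 255 [65. 73. 80.]
49 191 [35. 58. 64.]
57 242 [31. 51. 57.]
65 58 [29. 30. 32.]
73 46 [27. 29. 31.]
81 35 [26. 28. 30.]
89 15 [25. 27. 27.]
97 5 [25. 26. 28.]
scene 1
9 128 [132. 134. 136.]
17 218 [121. 128. 133.]
25 197 [ 39. 118. 122.]
33 201 [ 39. 110. 114.]
41 186 [ 99. 103. 106.]
49 184 [91. 95. 98.]
57 180 [83. 87. 90.]
65 219 [30. 78. 82.]
73 152 [29. 73. 76.]
81 208 [28. 71. 75.]
89 25 [25. 27. 69.]
97 4 [24. 24. 26.]
top 0
9 15 [133. 134. 136.]
17 41 [120. 131. 134.]
25 59 [103. 109. 116.]
33 62 [86. 93. 99.]
41 59 [70. 76. 82.]
49 60 [54. 58. 66.]
57 62 [49. 56. 58.]
65 50 [28. 30. 35.]
73 62 [27. 29. 32.]
81 66 [26. 28. 30.]
89 65 [24. 26. 28.]
97 65 [22. 24. 27.]
105 64 [20. 23. 25.]
113 61 [19. 22. 24.]
top 1
9 15 [132. 134. 137.]
17 46 [124. 132. 134.]
25 69 [116. 120. 123.]
33 72 [108. 112. 115.]
41 71 [100. 104. 108.]
49 64 [92. 96. 99.]
57 62 [83. 88. 91.]
65 66 [75. 80. 82.]
73 72 [71. 74. 77.]
81 60 [67. 72. 75.]
89 18 [24. 26. 67.]
97 62 [23. 25. 27.]
105 62 [21. 23. 26.]
113 66 [19. 21. 23.]
[ 444.99217372 -159.88369794   91.56919366] [-3.09106222 -0.32926156  4.6813013 ]
```

Depth says the lid slope went from 65° to about 45°, so the lid is at only about 0.35 rad although the tips are commanded low. I'll look closely at the finger and pad contact.

Run:
```python
from plant import bot
from h import *
im,d=bot.capture("scene");w,_=bot.capture("wrist")
print(bot.get_obs()["contact_force"],bot.get_obs()["tool_pos"])
cv2.imwrite("pics/s4.png",np.hstack([cv2.resize(im[150:260,70:180,::-1],(400,400),interpolation=cv2.INTER_CUBIC),cv2.resize(w[140:300,180:340,::-1],(400,400),interpolation=cv2.INTER_CUBIC)]))
```

```text
[-2.97336939 -0.09983036  3.62890342] [ 445.00230739 -159.89037138   91.57931772]
```

View pics/s4.png

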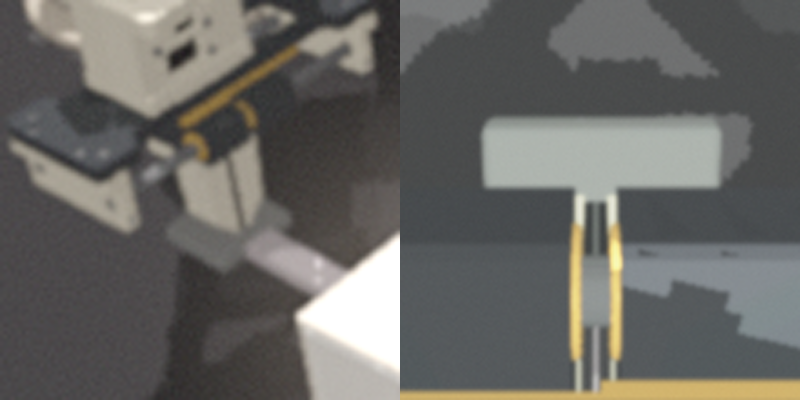

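The fingertips stand squarely on the pad. I'll measure the pad's tilt and height from the wrist depth.

Run:
```python
from plant import bot
from h import *
for n,(a,b,c,e) in(("wrist",(186,216,220,250)),("scene",(200,225,112,150))):
    im,d=bot.capture(n);p=bot.camera_params(n)
    m=np.zeros(d.shape,bool);m[a:b,c:e]=1;m&=d>0
    v,u=np.nonzero(m);_,o,r=cast(p,np.c_[u,v],0);P=o+r*d[m][:,None]-[614.7,-114.2,0]
    X=P[:,0]*.967+P[:,1]*.255;Y=-P[:,0]*.255+P[:,1]*.967
    print(n)
    for x0 in range(-204,-140,6):
        s=(abs(X-x0)<3)&(abs(Y)<26)
        if s.sum()>3: print(x0,s.sum(),np.percentile(P[s,2],[10,50,90]).round(1))
```

```text
wrist
-204 147 [102.8 106.5 108.6]
-198 329 [107.9 108.7 109.5]
-192 305 [107.5 108.2 109.1]
-186 55 [107.2 108.1 108.7]
-180 20 [-0.6  0.4  1.1]
scene
-198 17 [103.1 107.5 108.7]
-192 18 [104.9 107.1 108.6]
-186 30 [105.  107.6 129. ]
-180 37 [104.  108.7 136.7]
-174 55 [105.2 108.  140.7]
-168 123 [105.6 116.9 135.3]
-162 168 [105.3 122.3 141.2]
-156 79 [ 99.2 103.7 106. ]
-150 19 [100.  103.5 104.8]
-144 24 [101.1 103.7 105. ]
```

The pad face is at z ≈ 108 while the TCP reads 91.6, so with the fingers shut the tips actually sit about 27 mm higher than the nominal offset. I'll keep pressing, watching the force.

Call:
{"fn": "step_arm", "kwargs": {
  "deltas": [
    [0,0,0,0.006,0],
    [0,0,0,0.006,0],
    [0,0,0,0.006,0],
    [0,0,0,0.006,0],
    [0,0,0,0.006,0],
    [0,0,0,0.006,0],
    [0,0,0,0.004,0],
    [0,0,0,0,0]
  ]
}}

```text
time: 7.15
tool_pos: [445.4, -160.0, 71.4]
tcp_rot: [-3.141, 0.001, -2.881]
contact_force: [-2.9, 0.2, 5.8]
grip_width: 0.3
finger_force: 2.8
```

```bash
cat > lid.py <<'E'
from plant import bot
from h import *
o=bot.get_obs();print(o["time"],o["tool_pos"],o["contact_force"])
for n,(a,b,c,e) in(("top",(110,160,280,330)),("scene",(190,290,180,255))):
    im,d=bot.capture(n);p=bot.camera_params(n)
    m=np.zeros(d.shape,bool);m[a:b,c:e]=1;m&=d>0
    v,u=np.nonzero(m);_,o,r=cast(p,np.c_[u,v],0);P=o+r*d[m][:,None]-[614.7,-114.2,0]
    X=P[:,0]*.967+P[:,1]*.255;Y=-P[:,0]*.255+P[:,1]*.967;Z=P[:,2]
    s=(X>20)&(X<50)&(abs(Y)<30)&(Z>60)&(Z<131)
    k=np.polyfit(X[s],Z[s],1);print(n,"lid",np.radians(65)-np.arctan(-k[0]),k,s.sum())
im,d=bot.capture("wrist");p=bot.camera_params("wrist")
m=np.zeros(d.shape,bool);m[180:216,220:250]=1;v,u=np.nonzero(m);_,o,r=cast(p,np.c_[u,v],0);Z=(o+r*d[m][:,None])[:,2]
print("pad z",np.percentile(Z[(Z>60)],[10,50,90]))
E
python3 lid.py
```

```text
7.15 [ 445.36577393 -160.02630239   71.4436666 ] [-2.85838911  0.22311317  5.76799039]
top lid 0.711351620362487 [ -0.45031084 136.603196  ] 283
scene lid 0.7145063657564878 [ -0.44652175 135.63869218] 522
pad z [82.57031007 84.17601002 85.54312769]
```

Call:
{"fn": "step_arm", "kwargs": {
  "deltas": [
    [0,0,0,0.005,0],
    [0,0,0,0.005,0],
    [0,0,0,0,0],
    [0,0,0,0,0],
    [0,0,0,0,0],
    [0,0,0,0,0],
    [0,0,0,0,0],
    [0,0,0,0,0]
  ]
}}

```text
time: 8.1
tool_pos: [445.7, -159.9, 66.9]
tcp_rot: [-3.141, 0.001, -2.881]
contact_force: [-1.0, 1.1, 6.0]
grip_width: 0.5
finger_force: 2.9
```

```bash
python3 lid.py
```

```text
8.1 [ 445.69909458 -159.91340163   66.93298616] [-1.00965491  1.06139624  5.99343943]
top lid 0.7863309927319426 [ -0.36291419 135.6006351 ] 285
scene lid 0.8133077547144906 [ -0.33267314 133.76013238] 494
pad z [76.47277871 78.11618043 79.72029573]
```

The lid is at about 0.8 rad, held for over 0.6 s, with the tube in the tray. Now I'll ease the lever up at about 30 mm/s.

Call:
{"fn": "step_arm", "kwargs": {
  "deltas": [
    [0,0,0,0,0],
    [0,0,0,-0.003,0],
    [0,0,0,-0.006,0],
    [0,0,0,-0.006,0],
    [0,0,0,-0.006,0],
    [0,0,0,-0.006,0],
    [0,0,0,-0.006,0],
    [0,0,0,-0.006,0]
  ]
}}

```text
time: 9.05
tool_pos: [445.2, -160.0, 86.4]
tcp_rot: [-3.141, 0.0, -2.881]
contact_force: [-0.9, -1.0, 3.1]
grip_width: 0.6
finger_force: 1.9
```

Call:
{"fn": "step_arm", "kwargs": {
  "deltas": [
    [0,0,0,-0.006,0],
    [0,0,0,-0.006,0],
    [0,0,0,-0.006,0],
    [0,0,0,-0.006,0],
    [0,0,0,-0.006,0],
    [0,0,0,-0.005,0],
    [0,0,0,-0.004,0],
    [0,0,0,0,0]
  ]
}}

```text
time: 9.85
tool_pos: [445.2, -160.0, 105.9]
tcp_rot: [-3.141, 0.0, -2.881]
contact_force: [2.0, 1.0, 3.0]
grip_width: 0.3
finger_force: 1.5
```

```bash
python3 lid.py
```

```text
9.85 [ 445.19836041 -160.00357324  105.90924843] [1.98033593 0.97464406 2.99791667]
top lid 0.11824947085719306 [ -1.61439502 154.79083767] 237
scene lid 0.11955903500077003 [ -1.60968234 152.79228568] 844
pad z [119.88633206 123.19844185 124.60652676]
```

Call:
{"fn": "step_arm", "kwargs": {
  "deltas": [
    [0,0,0,-0.003,0],
    [0,0,0,-0.003,0],
    [0,0,0,-0.003,0],
    [0,0,0,-0.003,0],
    [0,0,0,-0.003,0],
    [0,0,0,-0.003,0],
    [0,0,0,-0.003,0],
    [0,0,0,-0.003,0]
  ]
}}

```text
time: 10.8
tool_pos: [444.4, -159.8, 117.4]
tcp_rot: [3.141, -0.001, -2.881]
contact_force: [-0.3, 0.2, -0.4]
grip_width: 0.4
finger_force: 0.0
```

Call:
{"fn": "step_arm", "kwargs": {
  "deltas": [
    [0,0,0,-0.01,0],
    [0,0,0,-0.03,0],
    [0,0,0,-0.04,0],
    [0,0,0,-0.04,0],
    [0,0,0,-0.03,0],
    [0,0,0,0,0],
    [0,0,0,0,0],
    [0,0,0,0,0]
  ]
}}

```text
time: 11.6
tool_pos: [444.4, -159.7, 191.7]
tcp_rot: [3.14, -0.001, -2.881]
contact_force: [1.1, -0.6, -0.2]
grip_width: 0.6
finger_force: 0.0
```

```bash
python3 lid.py
python3 - <<'E'
from plant import bot
import cv2,numpy as np
f=lambda a:cv2.resize(a[:,:,::-1],(400,400),interpolation=cv2.INTER_CUBIC)
cv2.imwrite("pics/s5.png",np.hstack([f(bot.capture("scene")[0][150:350,60:310]),f(bot.capture("top")[0][90:260,250:420])]))
E
```

```text
11.6 [ 444.44086939 -159.66731777  191.65472868] [ 1.09764343 -0.56364273 -0.17285705]
top lid -0.00022482831646297718 [ -2.14576632 163.42414087] 206
scene lid 0.008511581787993494 [ -2.0977045  159.43146245] 887
pad z [124.24055327 127.75869628 131.21131865]
```

View pics/s5.png

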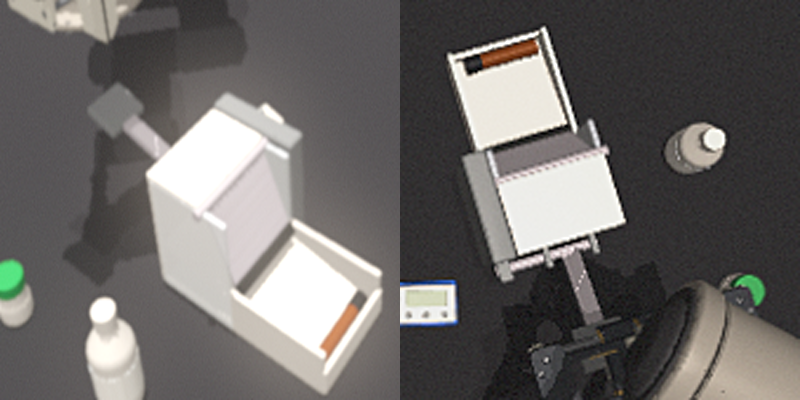

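The lid is shut, the pad is back up at z ≈ 127, the tube lies at the tray's end wall, and the arm is clear of everything.

```bash
python3 -c "
from plant import bot
print(bot.close_job())"
```

```text
the job is handed in; nothing more can be done
None
```

I pressed the lever until the lid stood at about 0.8 rad and eased it shut again; the tube had already rolled into the tray at a smaller opening (about 0.35 rad), and the job is handed in (no verdict was returned).

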